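# File the tall circuit board in the drawer

## Task

Draw the tallest of the three circuit boards straight up out of its slot in the black rack by its top edge, and lower it, without dropping it, into the crosswise pocket of the open drawer so that it stands there on its bottom edge, top bar up. Let go of it and push the drawer fully shut. Leave the two lower boards in their slots and everything else on the table where it is.

Things in the scene. Friction and masses are not known exactly. Their poses are not given: they have to be found in the camera images.
- board_tall: the tall circuit board, the one to file: a plate 5 mm thick (its x), 120 mm long (its y) and 86 mm high, with an aluminium bar along its top edge, 12 mm thick, 96 mm long (centred) and 14 mm high, so 100 mm high in all (z up); 0.14 kg. Small components on its +x face stand out up to 8 mm. Origin: middle of its bottom edge
- board_a: a lower circuit board, same shape but 76 mm high in all, to be left in the rack; origin: middle of its bottom edge, axes as the tall one's
- board_b: the other lower circuit board, like board_a
- rack: black slotted rack, fixed to the table, 168 (x) x 144 (y) x 62 mm high; origin: centre of its underside. Four slots at x = -66, -22, 22 and 66 mm, each 8 mm wide in x and 123 mm long in y; the boards stand in three of them (any order) on the rack's 12 mm thick floor, guided only at their two ends by 50 mm high posts (top of the posts 62 mm above the table), open between
- cabinet: grey steel drawer cabinet, fixed to the table, 240 (x) x 200 (y) x 145 mm high, open front towards its -x with one blue-fronted drawer. The opening is 135 mm high above the table: a board standing in the pocket passes under it. Origin: centre of its underside
- drawer (a joint): how far the drawer is open, m: 0 fully shut, 0.18 fully open; it slides out along the cabinet's -x and starts 0.13 to 0.17 open; takes about 2 N to push
- pocket (a point): middle of the pocket's floor in the drawer (moves with the drawer, axes parallel to the cabinet's), 18 mm above the table. The pocket is the 18 mm wide gap (along x) between two grey ribs across the drawer, each 8 mm thick, 40 mm high above this floor and 162 mm long (y, the drawer's inner width). The back face of the drawer front lies 70 mm from the pocket's middle towards -x
- handle (a point): middle of the drawer's handle, a horizontal steel bar along y, 110 mm long, 35 mm in front of the drawer front, 114 mm above the table; moves with the drawer. The drawer front is 15 mm thick, its top edge 141 mm above the table; the side walls reach 87 mm above the table
- screwdriver: bystander: screwdriver lying on the table, 200 mm long; origin: on its long axis near the middle, underside
- terminal_strip: bystander: strip of white terminal blocks, 112 x 50 x 50 mm; origin: centre of its underside
- spool: bystander: wooden wire spool standing on its flange, 130 mm across, 60 mm high; origin: centre of its underside
- mug: bystander: white mug, 80 mm across, 90 mm high; origin: centre of its underside
- orange_tray: bystander: open orange plastic tray, 180 x 100 x 55 mm; origin: centre of its underside
- jar: bystander: closed glass jar, 70 mm across, 100 mm high; origin: centre of its underside
- tester: bystander: yellow hand-held tester lying flat, 80 x 150 x 40 mm; origin: centre of its underside
There are look-alikes about, which are no part of the job. Several things have the shape of the rack; the one meant has the colours described above.

How it is judged:
On the way, in this order (a step that is already met when the one before it is completed fails the run):
1. the tall board is drawn up clear of its slot (z of board_tall in the frame of rack above 0.066 m), for 0.1 s.
2. the tall board is lowered into the pocket, upright and within 12 mm of the floor, while still held (x of board_tall in the frame of pocket between -0.018 and 0.018 m and y of board_tall in the frame of pocket between -0.03 and 0.03 m and z of board_tall in the frame of pocket between -0.005 and 0.012 m and angle between board_tall's own z axis and vertical below 0.45 rad and contact force between the fingers and board_tall above 0.5 N), for 0.1 s.
At the end, for the whole second after the job is handed in: drawer shut to 8 mm; tall board at rest, standing bar up in the pocket: within 18 mm across and 30 mm along of its middle, at most 12 mm off its floor, leaning under 0.45 rad; lower boards within 15 mm and bystanders within 40 mm of their starts; nothing moving (value of joint drawer below 0.008 m and velocity of joint drawer below 0.02 m/s and x of board_tall in the frame of pocket between -0.018 and 0.018 m and y of board_tall in the frame of pocket between -0.03 and 0.03 m and z of board_tall in the frame of pocket between -0.005 and 0.012 m and angle between board_tall's own z axis and vertical below 0.45 rad and linear speed of board_tall below 0.03 m/s and distance of each of board_a, board_b from where it was at the start of the episode below 0.015 m and distance of each of screwdriver, terminal_strip, spool, mug, orange_tray, jar, tester from where it was at the start of the episode below 0.04 m); the robot touches nothing.
It fails at once if a lower board is lifted or shoved more than 30 mm (distance of any of board_a, board_b from where it was at the start of the episode above 0.03 m).
It fails at once if a bystander is knocked over or pushed more than 60 mm (distance of any of screwdriver, terminal_strip, spool, mug, orange_tray, jar, tester from where it was at the start of the episode above 0.06 m or angle between any of terminal_strip, spool, mug, orange_tray, jar, tester's own z axis and vertical above 0.6 rad).
It also fails if it takes over 58 s, if anything falls off the work surface, if the arm or the gripper's body presses on something with over 40 N, if the wrist force passes 120 N, or if a joint passes its speed limit or range.

## Robot

A 7-joint arm with a two-finger parallel gripper is mounted at the origin on the work surface. World frame = base frame: x ahead of the robot, y to its left, z up, the work surface at z = 0. Lengths are in m, angles in rad, forces in N, time in s.
With the tool pointing down it reaches from about 0.425 to 0.925 m from the base axis. Payload 6.8 kg.
Tool frame: the origin (TCP) lies midway between the tips of the shut fingers; the grasp point (between the pads) lies 19 mm behind it (bot.pinch_z is the distance from the TCP to the grasp point, in m); z points along the fingers, y is the line along which they close (so a half turn about z gives the same grasp; the last joint's range is limited). The gripper opens to 85 mm and grips with 20 to 120 N. Pads are 22 mm wide; open, the fingers measure 114 mm over their backs; the gripper's body (76 mm by 85 mm) begins 54 mm behind the grasp point. The pads swing forward as they close: fully open they stand 13 mm farther back than shut.
Start: joints at [-1.394, 0.477, 0.022, 1.555, -0.011, 1.109, -0.083], TCP at [0.19, 0.648, 0.231] pointing down, gripper open.
Joint ranges: [-2.96, 2.96], [-0.34, 2.1], [-1.41, 1.46], [0.24, 2.44], [-1.37, 4.51], [0.17, 1.92], [-2.96, 2.96]. Speed limits (rad/s): [2.39, 2.39, 3.14, 3.14, 3.14, 3.14, 3.14].

## Interface

Orientations are given as a unit quaternion [w, x, y, z].
In Python, from station import bot, imaging gives the robot as it stands. The module is installed in compiled form; this text tells all that it offers.
- The arm moves only by the tool carry_out, never from a script. Its argument "targets" is a list of rows, each a list of 5 numbers: the shift along the tool's x, y, z in cm, then the turn about the tool's z in degrees, then the opening, from -1 (shut) to 1 (fully open). In form: [[x, y, z, yaw, gripper], ...]. A call has 1 to 12 rows; each row shifts and turns the commanded pose from where the row before left it, along the tool's axes as they then stand; what a row does not reach is not made up. A row lasts 1/10 s, in which the tool goes at most 50 mm and 8.59 degrees, less where a joint would pass 70% of its speed; a pose out of reach is approached as far as the arm can. A call is refused whole if a number of a shift passes 5 or a number of a turn 8.59, either way. A call with a gripper value outside its range is refused whole. The fingers move at their own pace and stop on an object; "force" is the grip in N (left out, the last holds). Time passes only in rows, so rows that do not move let the fingers close. It gives the time, the measured TCP pose, the force, the opening and the grip force at its end, in the units of the state.
- bot.get_obs(): the state, without advancing time (a new reading comes with each control period).
- imaging.read_camera(name): name is "side" or "top" or "wrist"; returns the picture (384x512x3 uint8, red, green, blue); there is no depth.
- imaging.calibration(name): a dict with "fx", "fy", "cx", "cy" (pixels), "extrinsics" (4x4, takes a point from world to camera coordinates). Camera axes: x right, y up, looking along -z (the intrinsics and any distortion apply to the point x, -y, -z); pixel columns grow to the right and rows downward; lengths in m; the calibration is good to about 2 mm. A picture is of the moment at which its call begins: read the wrist's pose just before it. calibration takes no time and is no camera call; for the wrist camera it gives the pose at the moment of the call.
- bot.hand_in(): hands the job in; it is judged then, once.
The state is a dict: "t": time; "q": joint angles; "joint_vel": joint speeds; "joint_torque": joint torques, N m; "eef_pos": TCP position; "tool_rot": TCP orientation; "contact_force": force on the tool from outside, world axes, zero at the start; "torque": the same for the moment, N m; "gripper_width": opening from 0.0 (shut) to 1.0 (fully open); "grasp_force": force on a finger pad.
Only numpy, scipy, OpenCV 4.12 (cv2) and the standard library are available. Lean on these libraries where they do the work, as an engineer would, in place of code of your own. Each camera call takes 0.05 s, during which the arm holds its last target. There are 200 camera calls.

## Working session

There is one attempt and no reset: what is moved stays moved. The work goes in short steps, Python scripts to look and compute and a tool call to move; the robot and the scene stay as the last step left them, time stands still between calls to the robot, and variables do not carry over. Pictures are saved under pics/ and viewed, at most 12 in all, crops included, and the job is handed in when it is done.

Besides the shell and the picture viewer there is one more tool, called after "Emit:" by a JSON object that holds its "method" and its "body". carry_out: Moves the arm, as the interface text tells. Its arguments: {"type":"object","properties":{"targets":{"type":"array"},"force":{"type":"number"}},"required":["targets"]}

```bash
mkdir -p pics; cat > h.py <<'E'
from station import bot, imaging
import numpy as np, cv2
def cal(n):
    c=imaging.calibration(n); return c
def proj(n,p,c=None):
    c=c or cal(n); E=np.array(c["extrinsics"]); q=E[:3,:3]@np.array(p)+E[:3,3]
    return np.array([c["fx"]*q[0]/-q[2]+c["cx"], c["fy"]*-q[1]/-q[2]+c["cy"]])
def ray(n,u,v,c=None):
    c=c or cal(n); E=np.array(c["extrinsics"]); d=np.array([(u-c["cx"])/c["fx"],-(v-c["cy"])/c["fy"],-1])
    R=E[:3,:3]; return -R.T@E[:3,3], R.T@d
def onz(n,u,v,z,c=None):
    o,d=ray(n,u,v,c); return o+d*(z-o[2])/d[2]
def snap(n,name,crop=None,s=1):
    im=imaging.read_camera(n)[:,:,::-1].copy(); cv2.imwrite(f"raw_{name}.png",im)
    if crop: im=im[crop[1]:crop[3],crop[0]:crop[2]]
    cv2.imwrite(f"pics/{name}.png",cv2.resize(im,None,fx=s,fy=s,interpolation=cv2.INTER_CUBIC)); return im
E
python3 - <<'E'
from h import *
for n in("top","side"):
    snap(n,n+"1",None,1.56); c=cal(n); print(n,{k:v for k,v in c.items() if k!="extrinsics"}, ray(n,256,192))
print(cal("top")["extrinsics"]); print(bot.get_obs(),bot.pinch_z)
E
```

```text
top {'fx': 349.188609760486, 'fy': 349.188609760486, 'cx': 254.41785675317536, 'cy': 190.58450001713337} (array([ 0.36680102, -0.00643653,  1.25467878]), array([ 0.13745032, -0.02693447, -0.99016105]))
side {'fx': 364.31855941339455, 'fy': 364.31855941339455, 'cx': 263.88499723140086, 'cy': 188.8431414224042} (array([ 0.27368734, -0.79432206,  0.95017309]), array([ 0.18266   ,  0.65048882, -0.73759279]))
[[ 0.01577664 -0.99956782  0.02480447 -0.04334228]
 [ 0.98982807  0.01912131  0.14097792 -0.53982887]
 [-0.14139129  0.022328    0.98970196 -1.18975187]
 [ 0.          0.          0.          1.        ]]
{'t': 0.1, 'q': array([-1.3940804 ,  0.47772862,  0.02235235,  1.55638391, -0.01151614,
        1.10933176, -0.08308881]), 'joint_vel': array([-0.00060397, -0.00263068, -0.00106198, -0.00027416, -0.00202291,
        0.00178272,  0.0002543 ]), 'joint_torque': array([ 4.76664252e-03, -5.97760606e+01,  1.61383163e+00, -2.81951791e+01,
        1.28253055e-02,  4.98559530e-03,  1.68846901e-05]), 'eef_pos': array([0.18951829, 0.64726189, 0.23040241]), 'tool_rot': array([-6.43307392e-05,  1.41919594e-01,  9.89877814e-01, -8.59331588e-04]), 'contact_force': array([-0.12713809, -0.48218198, -0.45208869]), 'torque': array([0.01991454, 0.03693682, 0.03319309]), 'grasp_force': 0.0, 'gripper_width': 1.0010220699208385} 0.0187
```

View pics/top1.png

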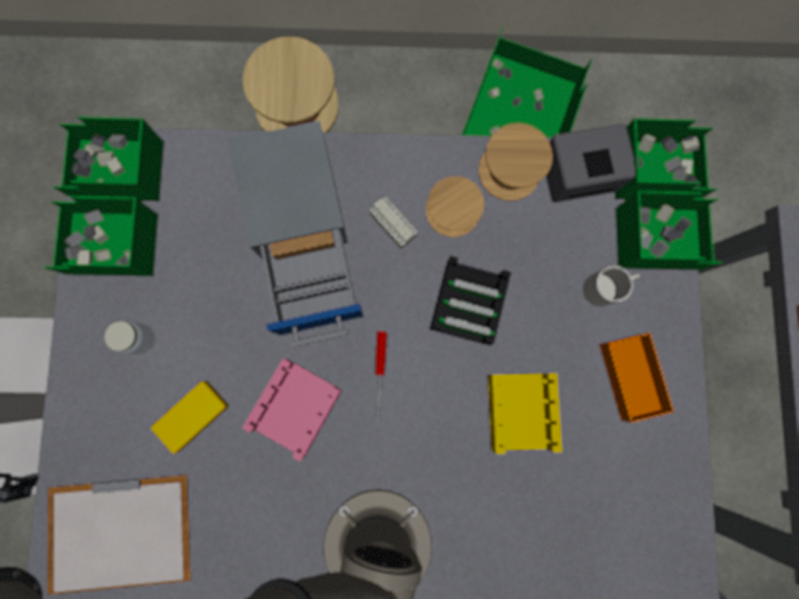

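View pics/side1.png

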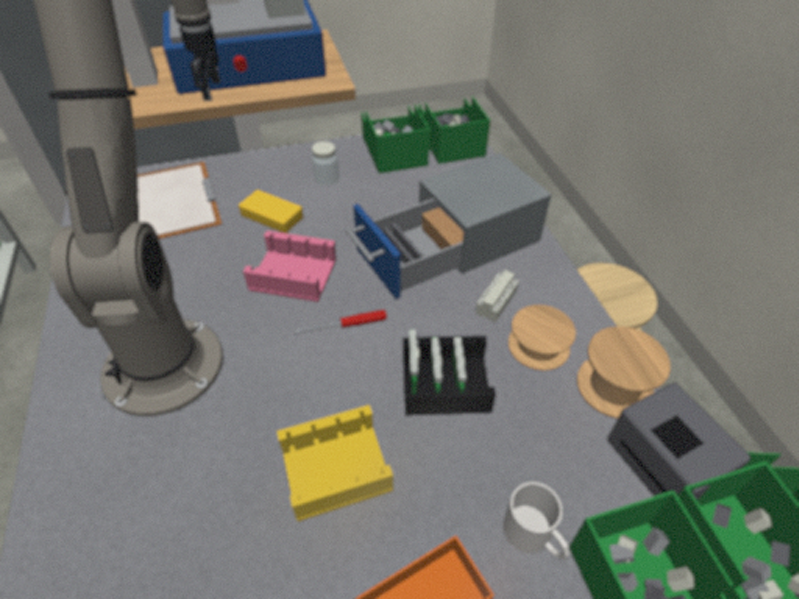

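The top view shows the black rack at about (470,300) with three bars, the lowest at (467,326). The drawer's blue front is at (315,318) and its ribs at (310,285). The side view shows that the board nearest the robot, at (413,350), is the tall one.

```bash
python3 - <<'E'
from h import *
def comps(im,box,f):
    x0,y0,x1,y1=box; m=np.zeros(im.shape[:2],np.uint8); hsv=cv2.cvtColor(im,cv2.COLOR_BGR2HSV)
    m[y0:y1,x0:x1]=f(hsv)[y0:y1,x0:x1]*255
    cs,_=cv2.findContours(m,0,1); return [cv2.minAreaRect(c) for c in cs if cv2.contourArea(c)>15]
white=lambda h:(h[...,2]>130)&(h[...,1]<60)
blue=lambda h:(h[...,0]>100)&(h[...,0]<125)&(h[...,1]>130)
T=cv2.imread("raw_top1.png");S=cv2.imread("raw_side1.png")
for r in comps(T,(278,165,328,220),white):
    p=sorted(cv2.boxPoints(r).tolist())
    L=np.mean(p[:2],0);R=np.mean(p[2:],0)
    for z in(.112,.088):
        a=onz("top",*L,z);b=onz("top",*R,z);print("bar",np.round(r[0],1),z,np.round((a+b)/2,4),"len",round(np.linalg.norm(a-b),4),"ang",round(np.degrees(np.arctan2(*(b-a)[[0,1]][::1])),1), "sidepx",np.round(proj("side",(a+b)/2),1))
for r in comps(S,(255,205,315,265),white): print("side",np.round(r,1) if 0 else r)
for r in comps(T,(165,190,240,220),blue):
    print("blue",r)
    for q in cv2.boxPoints(r): print(np.round(q,1),np.round(onz("top",*q,.141),4))
def big(im,crop,s,n):
    cv2.imwrite(f"pics/{n}.png",cv2.resize(im[crop[1]:crop[3],crop[0]:crop[2]],None,fx=s,fy=s,interpolation=cv2.INTER_CUBIC))
a=cv2.resize(T[140:225,155:235],None,fx=5,fy=5,interpolation=2);b=cv2.resize(T[155:240,270:350],None,fx=5,fy=5,interpolation=2)
cv2.imwrite("pics/crop1.png",np.hstack([a[:,:400],b[:,:400]]))
E
```

```text
bar [299.7 208.2] 0.112 [ 0.4744 -0.1823  0.112 ] len 0.0926 ang -165.7 sidepx [265.7 223.7]
bar [299.7 208.2] 0.088 [ 0.4766 -0.186   0.088 ] len 0.0945 ang -165.7 sidepx [266.7 229.5]
bar [302.  196.5] 0.112 [ 0.5132 -0.19    0.112 ] len 0.0907 ang -165.7 sidepx [279.3 222.8]
bar [302.  196.5] 0.088 [ 0.5163 -0.1938  0.088 ] len 0.0926 ang -165.7 sidepx [280.4 228.5]
bar [305.  184.2] 0.112 [ 0.5549 -0.2     0.112 ] len 0.0903 ang -166.0 sidepx [294.1 222.2]
bar [305.  184.2] 0.088 [ 0.5589 -0.2041  0.088 ] len 0.0922 ang -166.0 sidepx [295.2 228. ]
side ((294.4922790527344, 228.9384765625), (26.543434143066406, 4.713320255279541), 82.87498474121094)
side ((284.5, 234.5), (59.0, 59.0), 90.0)
blue ((201.22682189941406, 204.55853271484375), (8.031949043273926, 59.85548400878906), 77.90524291992188)
[171.1 206.9] [0.4683 0.2327 0.141 ]
[229.6 194.4] [0.5121 0.0478 0.141 ]
[231.3 202.2] [0.4869 0.0418 0.141 ]
[172.8 214.8] [0.4434 0.2262 0.141 ]
```

View pics/crop1.png

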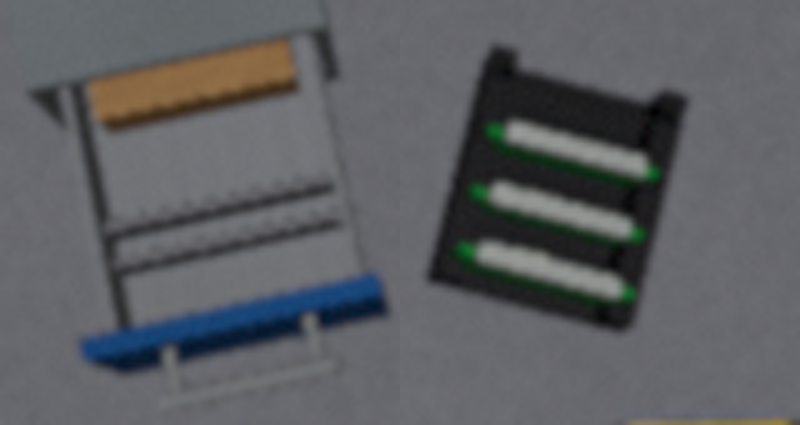

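The bar spacing of 43.5 mm fits heights of 112, 88 and 88 mm, so the near board is the tall one. Next I check the pocket using the rib profile.

```bash
python3 - <<'E'
from h import *
T=cv2.cvtColor(cv2.imread("raw_top1.png"),cv2.COLOR_BGR2GRAY).astype(np.float32)
e=np.radians(13.3);ex=np.array([np.cos(e),np.sin(e),0]);ey=np.array([-np.sin(e),np.cos(e),0])
P=np.array([.5583,.1564,.058])
for s in (-.04,0,.04):
  row=[]
  for t in np.arange(-.05,.05,.004):
    u,v=proj("top",P+ex*t+ey*s); row.append(int(cv2.getRectSubPix(T,(1,1),(float(u),float(v)))[0,0]))
  print(s,row)
print([round(t*1000) for t in np.arange(-.05,.05,.004)])
# blue edges via back-top line by fit; side walls (z=.087) cross profile
row=[]
for t in np.arange(-.1,.1,.004):
    u,v=proj("top",P+[0,0,.029]+ex*.03+ey*t); row.append(int(cv2.getRectSubPix(T,(1,1),(float(u),float(v)))[0,0]))
print("walls",list(zip([round(t*1000) for t in np.arange(-.1,.1,.004)],row)))
u=imaging.calibration("top");
# move plan
o=bot.get_obs();w,x,y,z=o["tool_rot"]
from scipy.spatial.transform import Rotation as Ro
R=Ro.from_quat([x,y,z,w]).as_matrix();print(R.round(3))
for nm,g in(("bar",[.4744,-.1823,.2]),):
    print(nm,(R.T@(np.array(g)-o["eef_pos"])*100).round(2))
E
```

```text
-0.04 [116, 116, 115, 116, 116, 116, 109, 82, 68, 88, 101, 109, 115, 95, 66, 74, 93, 100, 111, 116, 117, 117, 118, 117, 117]
0 [114, 114, 114, 114, 115, 115, 105, 77, 64, 86, 102, 110, 110, 86, 55, 70, 97, 110, 114, 115, 115, 114, 115, 115, 116]
0.04 [113, 113, 113, 113, 114, 113, 101, 70, 62, 90, 103, 112, 108, 84, 64, 82, 96, 102, 113, 115, 115, 116, 115, 115, 115]
[-50, -46, -42, -38, -34, -30, -26, -22, -18, -14, -10, -6, -2, 2, 6, 10, 14, 18, 22, 26, 30, 34, 38, 42, 46]
walls [(-100, 106), (-96, 106), (-92, 103), (-88, 99), (-84, 104), (-80, 113), (-76, 114), (-72, 115), (-68, 117), (-64, 117), (-60, 116), (-56, 115), (-52, 114), (-48, 116), (-44, 118), (-40, 117), (-36, 117), (-32, 116), (-28, 116), (-24, 115), (-20, 116), (-16, 116), (-12, 117), (-8, 116), (-4, 115), (0, 115), (4, 115), (8, 115), (12, 116), (16, 115), (20, 114), (24, 114), (28, 114), (32, 116), (36, 115), (40, 115), (44, 114), (48, 114), (52, 114), (56, 115), (60, 115), (64, 115), (68, 111), (72, 89), (76, 57), (80, 62), (84, 95), (88, 109), (92, 107), (96, 105)]
[[-0.96   0.281 -0.   ]
 [ 0.281  0.96  -0.002]
 [-0.    -0.002 -1.   ]]
bar [-50.65 -71.6    3.17]
```

The ribs agree with the front panel, which puts the pocket's middle at about (0.560, 0.157) with a yaw of 13.3°. Now I swing the arm over to the rack.

Emit:
{"method": "carry_out", "body": {"targets": [[-4,-0.7,0,3.7,-0.3],[-4,-0.7,0,3.7,-0.3],[-4,-0.7,0,3.7,-0.3],[-4,-0.7,0,3.7,-0.3],[-4,-0.7,0,3.7,-0.3],[-4,-0.7,0,3.7,-0.3],[-4,-0.7,0,3.7,-0.3],[-4,-0.7,0,3.7,-0.3],[-4,-0.7,0,3.7,-0.3],[-4,-0.7,0,3.7,-0.3],[-4,-0.7,0,3.7,-0.3],[-4,-0.7,0,3.7,-0.3]], "force": 40}}

```text
t: 1.3
eef_pos: [0.5168, 0.3009, 0.231]
tool_rot: [-0.0, 0.507, 0.862, -0.0]
contact_force: [0.1, -0.3, -0.2]
gripper_width: 0.349
grasp_force: 0.0
```

Emit:
{"method": "carry_out", "body": {"targets": [[-4,-0.7,0,3.7,-0.3],[-4,-0.7,0,3.7,-0.3],[-4,-0.7,0,3.7,-0.3],[-4,-0.7,0,3.7,-0.3],[-4,-0.7,0,3.7,-0.3],[-4,-0.7,0,3.7,-0.3],[-4,-0.7,0,3.7,-0.3],[-4,-0.7,0,3.7,-0.3],[-4,-0.7,0,3.7,-0.3],[-4,-0.7,0,3.7,-0.3],[0,0,0,0,-0.3],[0,0,0,0,-0.3]]}}

```text
t: 2.5
eef_pos: [0.5346, -0.0971, 0.2312]
tool_rot: [-0.0, 0.754, 0.657, -0.0]
contact_force: [-0.1, -0.4, -0.0]
gripper_width: 0.349
grasp_force: 0.0
```

```bash
cat >> h.py <<'E'
from scipy.spatial.transform import Rotation as Ro
def plan(g,yaw):
    o=bot.get_obs();w,x,y,z=o["tool_rot"];R=Ro.from_quat([x,y,z,w]).as_matrix()
    a=np.degrees(np.arctan2(R[1,1],R[0,1]))
    d=(a-yaw+90)%180-90
    print("t",o["t"],"pos",o["eef_pos"].round(4),"yaw",a.round(2),"z",R[:,2].round(3),"toolshift cm",(R.T@(np.array(g)-o["eef_pos"])*100).round(2),"turn",d.round(2),"w",round(o["gripper_width"],3),"gf",round(o["grasp_force"],1),"F",o["contact_force"].round(1))
E
python3 -c "
from h import *
plan([.4744,-.1823,.2],-14.3)"
```

```text
t 2.5 pos [ 0.5346 -0.0971  0.2312] yaw -7.84 z [-0.  0. -1.] toolshift cm [-9.27 -4.8   3.12] turn 6.46 w 0.349 gf 0.0 F [-0.1 -0.4 -0. ]
```

Emit:
{"method": "carry_out", "body": {"targets": [[-3.1,-1.6,0,2,-0.3],[-3.1,-1.6,0,2,-0.3],[-3.1,-1.6,0,2.5,-0.3],[0,0,2,0,-0.3],[0,0,2,0,-0.3],[0,0,0,0,-0.3]]}}

```text
t: 3.1
eef_pos: [0.471, -0.1777, 0.1892]
tool_rot: [-0.002, 0.788, 0.615, -0.001]
contact_force: [-0.2, 0.5, 0.3]
gripper_width: 0.351
grasp_force: 0.0
```

```bash
python3 -c "
from h import *
plan([.4744,-.1823,.09],-14.3)
c=imaging.calibration('wrist');snap('wrist','w1',None,1.3);snap('side','s2')
print(ray('wrist',256,192,c)); np.save('cw.npy',[c['fx'],c['fy'],c['cx'],c['cy']])
for p in([.4744,-.1823,.112],[.5163,-.1938,.088],[.5589,-.2041,.088]):print(proj('wrist',p,c)*1.3)"
```

```text
t 3.1 pos [ 0.471  -0.1777  0.1892] yaw -14.07 z [-0.004  0.001 -1.   ] toolshift cm [-0.37  0.49  9.92] turn 0.23 w 0.351 gf 0.0 F [-0.2  0.5  0.3]
(array([ 0.49157209, -0.1010716 ,  0.3308303 ]), array([-0.06102077, -0.29816278, -0.95273775]))
[332.72966122 269.92493915]
[396.58127772 258.80829515]
[461.59069928 258.43693357]
```

View pics/w1.png

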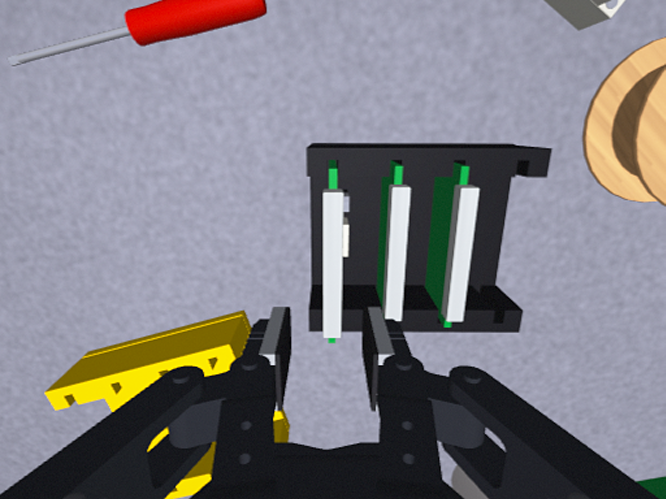

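The wrist view shows the tall bar from (332,190) to (332,339). It is the longest of the three, and its components are on the right, at +x. I refine its pose from the mask.

```bash
python3 -c "
from h import *
c=imaging.calibration('wrist');im=cv2.imread('raw_w1.png');h=cv2.cvtColor(im,cv2.COLOR_BGR2HSV)
m=((h[...,2]>205)&(h[...,1]<40)).astype(np.uint8);m[:,:246]=0;m[:,264:]=0;m[:140]=0;m[266:]=0
m=cv2.morphologyEx(m,cv2.MORPH_OPEN,np.ones((3,3)))
q,_=cv2.findContours(m,0,1);r=cv2.minAreaRect(max(q,key=cv2.contourArea));b=cv2.boxPoints(r);b=b[np.argsort(b[:,1])];print(b)
W=[onz('wrist',*p,.112,c) for p in (b[:2].mean(0)+.0,b[2:].mean(0))];d=W[0]-W[1]
print(W,np.linalg.norm(d),np.degrees(np.arctan2(d[1],d[0]))-90,(W[0]+W[1])/2)
yaw=np.degrees(np.arctan2(d[1],d[0]))-90
g=(W[0]+W[1])/2;g[2]=.09;plan(g,yaw)"
```

```text
[[248.99997 147.99997]
 [262.99997 147.99997]
 [262.99997 258.99997]
 [248.99997 258.99997]]
[array([ 0.48754341, -0.13729873,  0.112     ]), array([ 0.46489842, -0.22985142,  0.112     ])] 0.09528271981087238 -13.748530667673307 [ 0.47622091 -0.18357507  0.112     ]
t 3.2 pos [ 0.4725 -0.1786  0.1913] yaw -14.09 z [-0.001  0.    -1.   ] toolshift cm [-0.39  0.49 10.13] turn -0.34 w 0.351 gf 0.0 F [-0.5 -0.9 -0.6]
```

Emit:
{"method": "carry_out", "body": {"targets": [[-0.4,0.5,0,0,-0.3],[0,0,2.5,0,-0.3],[0,0,2.5,0,-0.3],[0,0,2,0,-0.3],[0,0,0,0,-0.3],[0,0,0,0,-0.3]]}}

```text
t: 3.8
eef_pos: [0.4767, -0.1852, 0.1221]
tool_rot: [0.0, 0.789, 0.614, 0.0]
contact_force: [0.9, -0.3, -0.0]
gripper_width: 0.352
grasp_force: 0.0
```

```bash
python3 -c "
from h import *
plan([.4762,-.1836,.09],-14)
snap('wrist','w2',None,1.3)"
```

```text
t 3.8 pos [ 0.4767 -0.1852  0.1221] yaw -14.21 z [ 0.001 -0.    -1.   ] toolshift cm [ 0.14 -0.09  3.21] turn -0.21 w 0.352 gf 0.0 F [ 0.9 -0.3 -0. ]
```

View pics/w2.png

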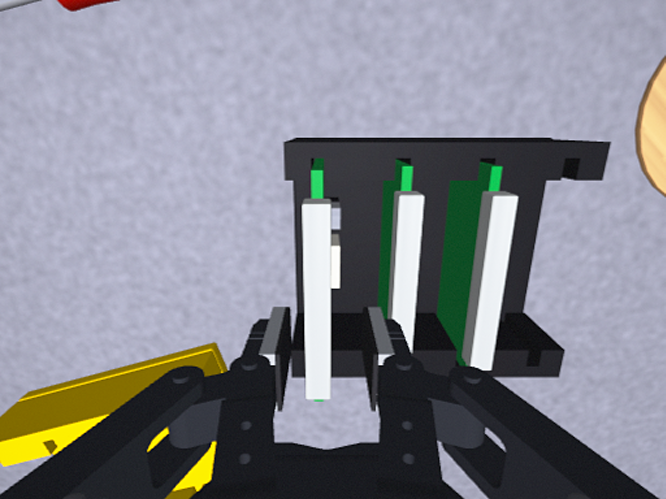

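The view shows the tips at columns 282–375 (mid 328) and the bar at 317, about 3 mm to the left. I shift over, descend and grip.

Emit:
{"method": "carry_out", "body": {"targets": [[0.1,-0.3,0,0,-0.3],[0,0,1.6,0,-0.3],[0,0,1.6,0,-0.3],[0,0,0,0,-0.3],[0,0,0,0,-0.3]]}}

```text
t: 4.35
eef_pos: [0.4736, -0.1832, 0.0901]
tool_rot: [0.0, 0.789, 0.614, 0.0]
contact_force: [0.9, -0.4, -0.6]
gripper_width: 0.345
grasp_force: 0.0
```

Emit:
{"method": "carry_out", "body": {"targets": [[0,0,0,0,-0.6],[0,0,0,0,-1],[0,0,0,0,-1],[0,0,0,0,-1],[0,0,0,0,-1]], "force": 40}}

```text
t: 4.85
eef_pos: [0.4739, -0.1833, 0.0904]
tool_rot: [0.0, 0.789, 0.614, 0.001]
contact_force: [-1.8, 0.6, 7.1]
gripper_width: 0.128
grasp_force: 39.9
```

```bash
python3 -c "
from h import *
plan([.4762,-.1836,.09],-14)"
```

```text
t 4.85 pos [ 0.4739 -0.1833  0.0904] yaw -14.22 z [ 0.002  0.    -1.   ] toolshift cm [0.02 0.23 0.04] turn -0.22 w 0.128 gf 39.9 F [-1.8  0.6  7.1]
```

Emit:
{"method": "carry_out", "body": {"targets": [[0,0,-0.7,0,-1],[0,0,-1.2,0,-1],[0,0,-1.5,0,-1],[0,0,-2,0,-1],[0,0,-2,0,-1],[0,0,-2,0,-1],[0,0,-2,0,-1],[0,0,-2,0,-1],[0,0,-2,0,-1],[0,0,-1,0,-1],[0,0,0,0,-1],[0,0,0,0,-1]]}}

```text
t: 6.05
eef_pos: [0.4729, -0.1829, 0.2529]
tool_rot: [-0.0, 0.789, 0.614, -0.0]
contact_force: [-0.2, 0.3, -2.1]
gripper_width: 0.134
grasp_force: 39.3
```

```bash
python3 -c "
from h import *
plan([.5598,.1567,.25],13.3)
snap('wrist','w3');snap('side','s3')
a=cv2.imread('raw_w3.png');b=cv2.imread('raw_s3.png')[120:280,200:360]
cv2.imwrite('pics/c3.png',np.hstack([cv2.resize(a,(440,330)),cv2.resize(b,(330,330))]))"
```

```text
t 6.05 pos [ 0.4729 -0.1829  0.2529] yaw -14.21 z [-0.  0. -1.] toolshift cm [35.05  0.09  0.3 ] turn -27.51 w 0.134 gf 39.3 F [-0.2  0.3 -2.1]
```

View pics/c3.png

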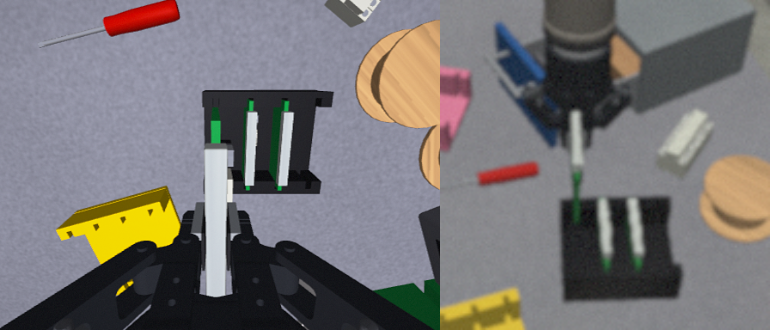

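The board hangs straight in the fingers, the two low boards stayed in the rack. I carry it over to the drawer and then turn it.

Emit:
{"method": "carry_out", "body": {"targets": [[2,0,0,0,-1],[4,0,0,0,-1],[4,0,0,0,-1],[4,0,0,0,-1],[4,0,0,0,-1],[4,0,0,0,-1],[4,0,0,0,-1],[4,0,0,0,-1],[3,0,0,0,-1],[2,0,0,0,-1],[0,0,0,-5,-1],[0,0,0,-5,-1]]}}

```text
t: 7.35
eef_pos: [0.559, 0.1562, 0.2522]
tool_rot: [0.0, 0.731, 0.682, -0.001]
contact_force: [0.3, -1.3, -1.2]
gripper_width: 0.133
grasp_force: 39.3
```

Emit:
{"method": "carry_out", "body": {"targets": [[0,0,0,-6,-1],[0,0,0,-6,-1],[0,0,0,-5.5,-1],[0,0,0,0,-1],[0,0,0,0,-1],[0,0,0,0,-1]]}}

```text
t: 7.95
eef_pos: [0.5592, 0.1558, 0.253]
tool_rot: [-0.0, 0.622, 0.783, -0.0]
contact_force: [0.3, -0.6, -1.3]
gripper_width: 0.134
grasp_force: 39.3
```

```bash
python3 -c "
from h import *
e=np.radians(13.3);ex=np.array([np.cos(e),np.sin(e),0]);ey=np.array([-np.sin(e),np.cos(e),0])
P=np.array([.5598,.1567,0])
plan(P-.003*ex+[0,0,.12],13.3)
c=imaging.calibration('wrist');snap('wrist','w4',None,1.5)
im=cv2.imread('pics/w4.png')
for s in (.04,.07):
  for t in(-.017,-.009,.009,.017,-.07):
    u=proj('wrist',P+ex*t+ey*s+[0,0,.058 if t!=-.07 else .141],c)*1.5;print(s,t,u.round(1));cv2.circle(im,tuple(int(i) for i in u),2,(0,0,255),-1)
cv2.imwrite('pics/w4.png',im)
import json;np.savez('w4c.npz',E=c['extrinsics'],k=[c[k] for k in('fx','fy','cx','cy')])"
```

```text
t 7.95 pos [0.5592 0.1558 0.253 ] yaw 13.14 z [-0. -0. -1.] toolshift cm [ 0.08 -0.21 13.3 ] turn -0.16 w 0.134 gf 39.3 F [ 0.3 -0.6 -1.3]
0.04 -0.017 [354. 201.]
0.04 -0.009 [364.5 200.9]
0.04 0.009 [388.3 200.9]
0.04 0.017 [398.9 200.9]
0.04 -0.07 [255.2 217.7]
0.07 -0.017 [353.3 159.7]
0.07 -0.009 [364.1 159.6]
0.07 0.009 [388.6 159.6]
0.07 0.017 [399.4 159.5]
0.07 -0.07 [250.5 163.7]
```

View pics/w4.png

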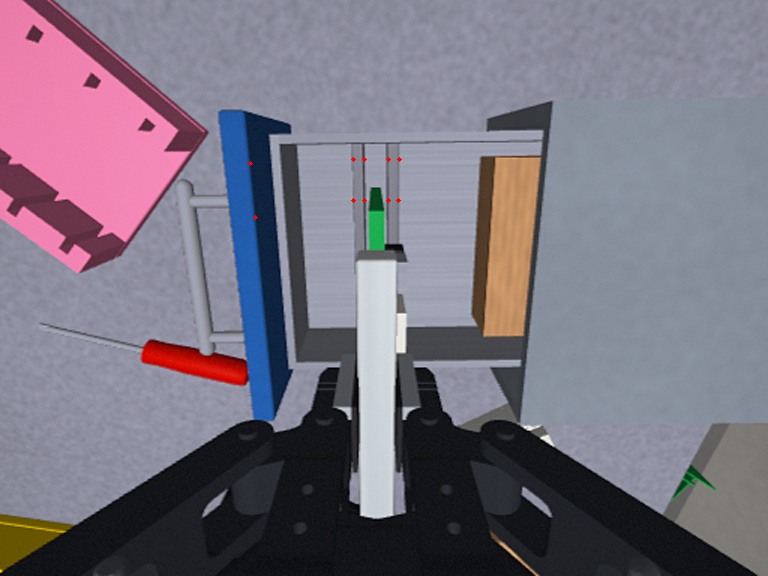

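The projected rib edges (red dots) fall on the real ribs at columns 353–364 and 388–399, and the board hangs over the gap. Lowering.

Emit:
{"method": "carry_out", "body": {"targets": [[0.1,-0.2,0,0,-1],[0,0,2,0,-1],[0,0,2,0,-1],[0,0,2,0,-1],[0,0,2,0,-1],[0,0,2,0,-1],[0,0,1.5,0,-1],[0,0,1,0,-1],[0,0,1,0,-1],[0,0,0.5,0,-1],[0,0,0,0,-1],[0,0,0,0,-1]]}}

```text
t: 9.2
eef_pos: [0.5575, 0.1568, 0.1138]
tool_rot: [0.0, 0.621, 0.784, 0.0]
contact_force: [-0.1, -0.4, -1.3]
gripper_width: 0.133
grasp_force: 39.3
```

Emit:
{"method": "carry_out", "body": {"targets": [[0,0,0.5,0,-1],[0,0,0.5,0,-1],[0,0,0.4,0,-1],[0,0,0,0,-1],[0,0,0,0,-1]]}}

```text
t: 9.7
eef_pos: [0.557, 0.1567, 0.0992]
tool_rot: [-0.0, 0.621, 0.784, -0.0]
contact_force: [0.7, -0.3, -1.4]
gripper_width: 0.131
grasp_force: 39.3
```

```bash
python3 -c "
from h import *
plan([.5568,.156,.0964],13.3)"
```

```text
t 9.7 pos [0.557  0.1567 0.0992] yaw 13.28 z [-0. -0. -1.] toolshift cm [-0.06 -0.04  0.28] turn -0.02 w 0.131 gf 39.3 F [ 0.7 -0.3 -1.4]
```

Emit:
{"method": "carry_out", "body": {"targets": [[0,0,0.2,0,-1],[0,0,0.1,0,-1],[0,0,0,0,-1],[0,0,0,0,-1]]}}

```text
t: 10.1
eef_pos: [0.5573, 0.1567, 0.0964]
tool_rot: [0.0, 0.621, 0.784, 0.0]
contact_force: [0.5, 0.1, 0.3]
gripper_width: 0.131
grasp_force: 39.5
```

```bash
python3 -c "
from h import *
plan([.5568,.156,.0964],13.3)"
```

```text
t 10.1 pos [0.5573 0.1567 0.0964] yaw 13.28 z [ 0.  0. -1.] toolshift cm [-0.06 -0.07  0.  ] turn -0.02 w 0.131 gf 39.5 F [0.5 0.1 0.3]
```

Emit:
{"method": "carry_out", "body": {"targets": [[0,0,0,0,-0.65],[0,0,0,0,-0.5],[0,0,0,0,-0.3],[0,0,0,0,-0.3],[0,0,-1,0,-0.2],[0,0,-2,0,-0.2],[0,0,-2.5,0,-0.2],[0,0,-3,0,-0.2],[0,0,-3,0,-0.2],[0,0,-2,0,-0.2],[0,0,0,0,-0.2],[0,0,0,0,-0.2]]}}

```text
t: 11.3
eef_pos: [0.5571, 0.1567, 0.2319]
tool_rot: [0.0, 0.621, 0.784, 0.001]
contact_force: [-0.8, -0.1, -0.6]
gripper_width: 0.402
grasp_force: 0.0
```

```bash
python3 -c "
from h import *
plan([.5568,.156,.23],13.3)
c=imaging.calibration('wrist');snap('wrist','w5',None,1.5)"
```

```text
t 11.3 pos [0.5571 0.1567 0.2319] yaw 13.28 z [ 0.001  0.001 -1.   ] toolshift cm [-0.06 -0.05  0.19] turn -0.02 w 0.402 gf 0.0 F [-0.8 -0.1 -0.6]
```

View pics/w5.png

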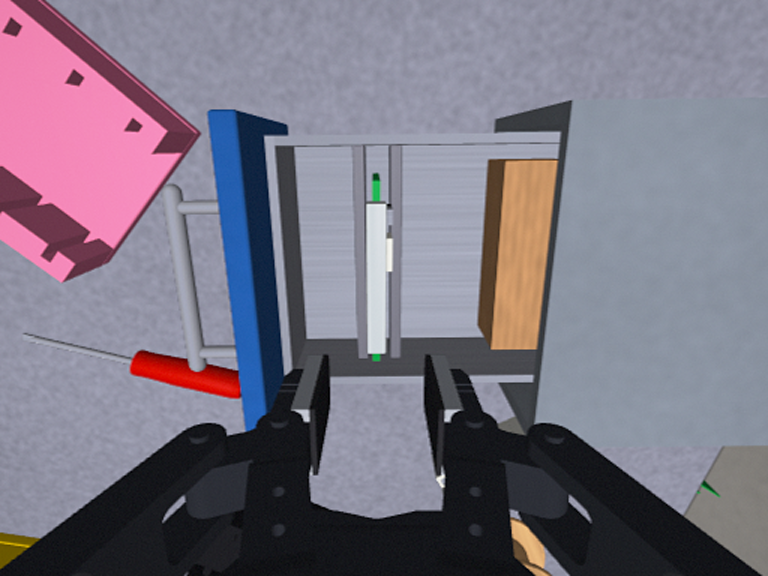

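The board stands upright in the pocket: its bar is at column 376 between the ribs at 360 and 395. I shut the fingers and move in front of the drawer front, above the handle.

Emit:
{"method": "carry_out", "body": {"targets": [[0,-2,0,0,-1],[0,-3,0,0,-1],[0,-3,0,0,-1],[0,-3,0,0,-1],[0,-0.4,0,0,-1],[0,0,3,0,-1],[0,0,3,0,-1],[0,0,2,0,-1],[0,0,1.4,0,-1],[0,0,0,0,-1],[0,0,0,0,-1]]}}

```text
t: 12.45
eef_pos: [0.4463, 0.1304, 0.1371]
tool_rot: [-0.0, 0.621, 0.784, -0.001]
contact_force: [0.4, 0.4, 0.4]
gripper_width: -0.001
grasp_force: 0.0
```

```bash
python3 -c "
from h import *
e=np.radians(13.3);ex=np.array([np.cos(e),np.sin(e),0]);P=np.array([.5598,.1567,.129])
plan(P-.1*ex,13.3)
snap('side','s5');snap('top','t5')
a=cv2.imread('raw_s5.png')[90:230,200:380];b=cv2.imread('raw_t5.png')[110:250,130:270]
cv2.imwrite('pics/c5.png',np.hstack([cv2.resize(a,(440,342)),cv2.resize(b,(342,342))]))"
```

```text
t 12.45 pos [0.4463 0.1304 0.1371] yaw 13.27 z [-0.001 -0.001 -1.   ] toolshift cm [-0.05  1.65  0.8 ] turn -0.03 w -0.001 gf 0.0 F [0.4 0.4 0.4]
```

View pics/c5.png

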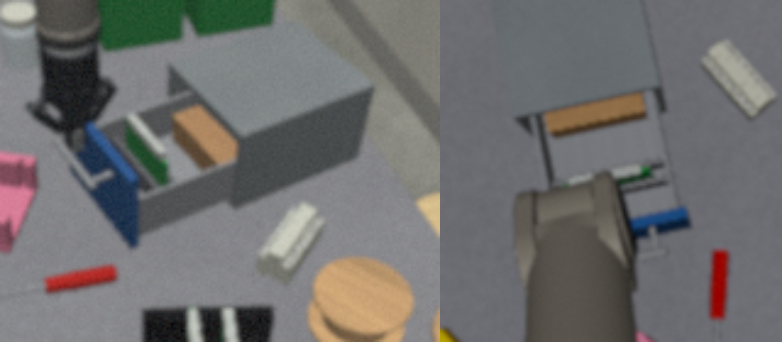

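The tool is in front of the drawer front with its tips just above the handle, and the board is standing. I lower 8 mm and push gently.

Emit:
{"method": "carry_out", "body": {"targets": [[0,0,0.8,0,-1],[0,0,0,0,-1],[0,0.5,0,0,-1],[0,0.5,0,0,-1],[0,0.4,0,0,-1],[0,0.3,0,0,-1],[0,0.3,0,0,-1],[0,0.4,0,0,-1],[0,0.5,0,0,-1],[0,0.5,0,0,-1],[0,0.5,0,0,-1],[0,0.5,0,0,-1]]}}

```text
t: 13.75
eef_pos: [0.4893, 0.1409, 0.1292]
tool_rot: [-0.0, 0.621, 0.784, -0.0]
contact_force: [-0.8, 0.9, 0.1]
gripper_width: -0.002
grasp_force: 0.9
```

Emit:
{"method": "carry_out", "body": {"targets": [[0,0.6,0,0,-1],[0,0.7,0,0,-1],[0,0.7,0,0,-1],[0,0.7,0,0,-1],[0,0.7,0,0,-1],[0,0.7,0,0,-1],[0,0.7,0,0,-1],[0,0.7,0,0,-1],[0,0.7,0,0,-1],[0,0.6,0,0,-1],[0,0.5,0,0,-1],[0,0.4,0,0,-1]]}}

```text
t: 14.95
eef_pos: [0.5644, 0.1584, 0.1293]
tool_rot: [0.0, 0.621, 0.784, 0.0]
contact_force: [-2.1, 0.2, -0.7]
gripper_width: -0.002
grasp_force: 0.9
```

```bash
python3 -c "
from h import *
e=np.radians(13.3);ex=np.array([np.cos(e),np.sin(e),0]);P=np.array([.5598,.1567,.129])
plan(P-.1*ex,13.3)
snap('side','s6');snap('top','t6')
a=cv2.imread('raw_s6.png')[90:230,200:380];b=cv2.imread('raw_t6.png')[70:210,130:270]
cv2.imwrite('pics/c6.png',np.hstack([cv2.resize(a,(440,342)),cv2.resize(b,(342,342))]))"
```

```text
t 14.95 pos [0.5644 0.1584 0.1293] yaw 13.28 z [ 0. -0. -1.] toolshift cm [ -0.06 -10.48   0.03] turn -0.02 w -0.002 gf 0.9 F [-2.1  0.2 -0.7]
```

View pics/c6.png

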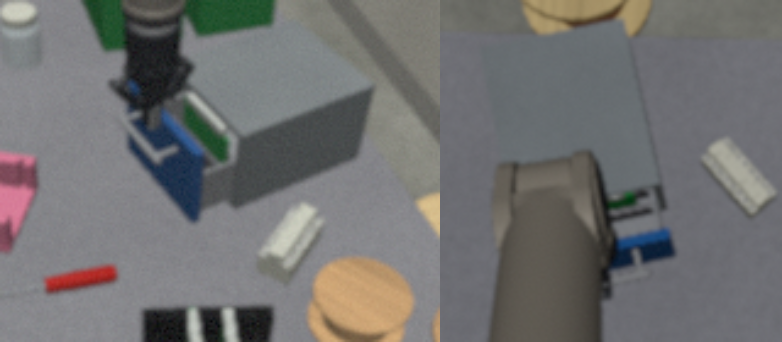

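The drawer is about 90 mm further in, with roughly 50–60 mm to go, and the board is upright and entering the opening. I keep pushing.

Emit:
{"method": "carry_out", "body": {"targets": [[0,0.4,0,0,-1],[0,0.5,0,0,-1],[0,0.5,0,0,-1],[0,0.5,0,0,-1],[0,0.5,0,0,-1],[0,0.5,0,0,-1],[0,0.4,0,0,-1],[0,0.4,0,0,-1],[0,0.3,0,0,-1]]}}

```text
t: 15.95
eef_pos: [0.6032, 0.1676, 0.1293]
tool_rot: [0.0, 0.621, 0.784, 0.0]
contact_force: [-2.1, -0.5, 1.7]
gripper_width: -0.001
grasp_force: 0.9
```

Emit:
{"method": "carry_out", "body": {"targets": [[0,0.3,0,0,-1],[0,0.3,0,0,-1],[0,0.3,0,0,-1],[0,0,0,0,-1]]}}

```text
t: 16.35
eef_pos: [0.6122, 0.1699, 0.1293]
tool_rot: [0.0, 0.621, 0.784, 0.0]
contact_force: [0.6, 0.2, 0.2]
gripper_width: 0.0
grasp_force: 0.0
```

```bash
python3 -c "
from h import *
e=np.radians(13.3);ex=np.array([np.cos(e),np.sin(e),0]);P=np.array([.5598,.1567,.129])
plan(P-.1*ex,13.3)
snap('side','s7')
a=cv2.imread('raw_s7.png')[90:230,230:380]
cv2.imwrite('pics/c7.png',cv2.resize(a,None,fx=4,fy=4))"
```

```text
t 16.35 pos [0.6122 0.1699 0.1293] yaw 13.29 z [ 0.001  0.    -1.   ] toolshift cm [ -0.08 -15.4    0.02] turn -0.01 w 0.0 gf 0.0 F [0.6 0.2 0.2]
```

View pics/c7.png

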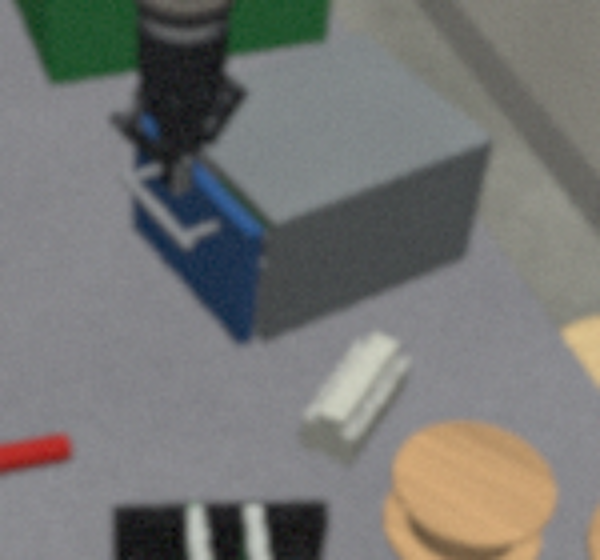

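A thin gap remains at the cabinet's front edge, at about (260,215). I finish in small steps until the force rises.

Emit:
{"method": "carry_out", "body": {"targets": [[0,0.2,0,0,-1],[0,0.2,0,0,-1],[0,0.2,0,0,-1],[0,0.2,0,0,-1],[0,0,0,0,-1]]}}

```text
t: 16.9
eef_pos: [0.6197, 0.1716, 0.1293]
tool_rot: [0.0, 0.621, 0.784, 0.0]
contact_force: [-0.2, 0.6, -0.3]
gripper_width: 0.002
grasp_force: 0.1
```

Emit:
{"method": "carry_out", "body": {"targets": [[0,0.2,0,0,-1],[0,0.2,0,0,-1],[0,0,0,0,-1]]}}

```text
t: 17.2
eef_pos: [0.6228, 0.1724, 0.1292]
tool_rot: [-0.0, 0.621, 0.784, -0.0]
contact_force: [-3.8, 0.1, 1.5]
gripper_width: -0.001
grasp_force: 1.9
```

Emit:
{"method": "carry_out", "body": {"targets": [[0,0.2,0,0,-1],[0,0.1,0,0,-1],[0,0,0,0,-1]]}}

```text
t: 17.5
eef_pos: [0.6231, 0.1724, 0.129]
tool_rot: [-0.002, 0.621, 0.784, -0.003]
contact_force: [-12.3, -1.4, 9.3]
gripper_width: -0.0
grasp_force: 6.4
```

Emit:
{"method": "carry_out", "body": {"targets": [[0,0.2,0,0,-1],[0,0,0,0,-1]]}}

```text
t: 17.7
eef_pos: [0.6232, 0.1724, 0.1289]
tool_rot: [-0.004, 0.621, 0.784, -0.004]
contact_force: [-19.2, -3.9, 13.6]
gripper_width: -0.003
grasp_force: 9.6
```

The position has stalled at 0.6232 while the force rises to 19 N, so the drawer is on its stop. I back off and raise the tool.

Emit:
{"method": "carry_out", "body": {"targets": [[0,-0.3,0,0,-1],[0,-0.4,0,0,-1],[0,-0.4,0,0,-1],[0,0,-1,0,-1],[0,0,-3,0,-1],[0,0,-3,0,-1],[0,-3,-3,0,-1],[0,-4,0,0,-1],[0,-4,0,0,-1],[0,-3,0,0,-1],[0,0,0,0,-1],[0,0,0,0,-1]]}}

```text
t: 18.9
eef_pos: [0.4819, 0.1391, 0.2305]
tool_rot: [0.0, 0.621, 0.784, 0.001]
contact_force: [0.6, 1.2, 0.5]
gripper_width: 0.002
grasp_force: 0.0
```

```bash
python3 -c "
from h import *
plan([.5,.15,.25],13.3)
snap('side','s8');snap('top','t8')
a=cv2.imread('raw_s8.png')[90:260,230:400];b=cv2.imread('raw_t8.png')[70:260,130:350]
cv2.imwrite('pics/c8.png',np.hstack([cv2.resize(a,(380,380)),cv2.resize(b,(420,380))]))"
```

```text
t 18.9 pos [0.4819 0.1391 0.2305] yaw 13.29 z [ 0.002  0.002 -1.   ] toolshift cm [ 0.65  2.02 -1.95] turn -0.01 w 0.002 gf 0.0 F [0.6 1.2 0.5]
```

View pics/c8.png

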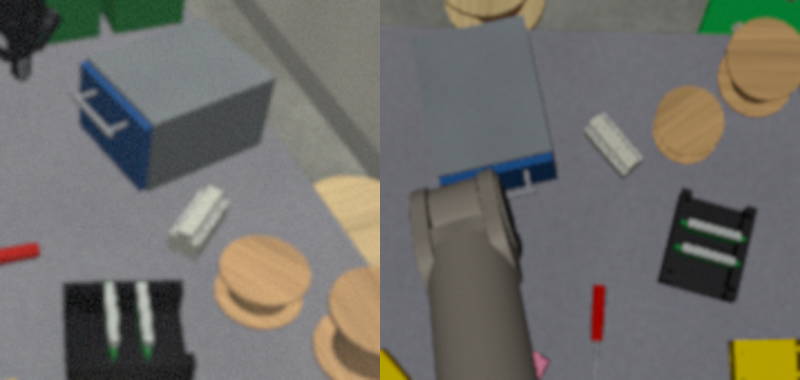

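The drawer front now lies flush against the cabinet. Both low boards are in the rack and the arm touches nothing.

```bash
python3 -c "
from h import *
print(bot.hand_in())"
```

```text
the job is handed in; nothing more can be done
None
```

I put the tall board upright in the drawer pocket, pushed the drawer shut to its stop, and handed the job in at about 19 s; the hand-in gave no verdict, and the board was last seen, upright, just before the drawer closed over it.

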